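# Spread the die holder and bring it the carbide die

## Task

Spread the spring-closed die holder: take the flat gauge out of the stand, push its blade straight down into the slot between the holder's two jaws, between the scribed lines beside the round opening, until its flange sits on the jaws, and leave it there. The two compaction dies in the stand look alike, but one is carbide and about twice as heavy as the steel one: lift the left-hand die (as the robot sees it) well clear of the stand, set it back in its well, then lift the right-hand die well clear, and judge by weight which is the carbide one. Finish while holding the heavier die upright in the gripper with its lower end started about 10 mm into the holder's round opening, hanging free and not resting on anything, the other die standing in a well of the stand and everything else left alone.

Things in the scene. Friction and masses are not known exactly. Their poses are not given: they have to be found in the camera images.
- holder: fixed die holder: dark steel base 124 x 116 x 12 mm with two bright steel jaws that spring shut; origin in the middle of its underside, z up, x across the jaws, y along the slot between them. Jaws 112 (y) x 36 (x) x 40 mm tall, tops at z 52 mm. Shut, the slot is 2 mm wide, with a 45 degree lead-in 10 mm wide and 4 mm deep at the top. End bars with springs beyond the jaws, to z 45 mm
- slot (a point): place for the gauge: middle of the slot between the two pairs of scribed lines, level with the jaw tops (holder frame 0, 28, 52 mm); axes as the holder's, y along the slot. Seated, the gauge's flange underside lies here; up to 12 mm off along the slot is fine
- bore (a point): centre of the round opening formed by the two jaws, level with the jaw tops (holder frame 0, -30, 52 mm), 58 mm from the gauge's place. With the gauge in, it is 35.5 mm in diameter and 40 mm deep, widened to 43.5 mm at the top by a 4 mm chamfer; with the jaws shut it is 31.5 mm across, too tight for a die
- jaw_near (a joint): how far the near jaw (-x side of the holder) is spread from shut, m: 0 shut, 0.002 with the gauge seated, 0.006 at its stop; spring 4 N shut, rising 0.7 N a mm
- jaw_far (a joint): the same for the far jaw (+x side)
- gauge: flat gauge, 90 g, upright in the stand's slot: blade 6 mm thick (x), 24 wide (y), reaching 30 mm below the flange, the lowest 10 mm tapering to 1.8 mm; flange 24 (x) x 36 (y) x 5 mm that stops it; grip tab above it 10 mm thick (x), 28 wide (y), top 40 mm above the origin. Origin: middle of the flange's underside, z up. Same either way round. Pushing it in takes under 10 N
- stand: fixed white plastic stand 112 (x) x 150 (y) x 40 mm; origin in the middle of its underside, z up, y to the left. Two round wells, 36 mm wide, 15 mm deep, at x -22, y +42 mm (left) and -42 mm (right); behind them at x +32, y 0 a slot 10 (x) x 28 (y) mm in which the gauge hangs, its flange on the stand's top
- well_left (a point): middle of the floor of the left-hand well (25 mm above the stand's underside, 15 mm below its top); a die standing home has its origin here
- well_right (a point): middle of the floor of the right-hand well, the same
- die_a: one of two look-alike steel-grey compaction dies: round cylinder 32 mm in diameter, 50 mm tall, narrow hole down its middle, fine groove near the top, standing in either well with 35 mm out of it; origin in the middle of its underside, z up. One die weighs 0.25 to 0.31 kg, the other 0.49 to 0.63 kg
- die_b: the other die, the same in shape and look
- beaker_100: small glass beaker, 58 x 54 x 70 mm, origin under its middle; leave alone
- lab_timer: countdown timer lying on its back, 62 x 66 x 19 mm, origin under its middle; leave alone
- forceps: steel forceps lying flat, 137 x 18 x 10 mm, origin under their middle; leave alone

How it is judged:
On the way, in this order (a step that is already met when the one before it is completed fails the run):
1. the gauge is pushed home between the jaws at its place: upright, its flange within 2.5 mm of the jaw tops, within 12 mm of its place along the slot, both jaws spread (z of gauge in the frame of slot between -0.004 and 0.0025 m and x of gauge in the frame of slot between -0.004 and 0.004 m and y of gauge in the frame of slot between -0.012 and 0.012 m and angle between gauge's own z axis and vertical below 0.1 rad and value of joint each of jaw_near, jaw_far above 0.0005 m), for 0.2 s.
2. the left-hand die is held at least 30 mm up out of its well while the right-hand one stands in its well (((distance between die_a and well_left above 0.03 m and height (world z) of die_a above 0.05 m and contact force between the fingers and die_a above 1 N and (distance between die_b and well_right below 0.012 m and angle between die_b's own z axis and vertical below 0.15 rad)) or (distance between die_b and well_left above 0.03 m and height (world z) of die_b above 0.05 m and contact force between the fingers and die_b above 1 N and (distance between die_a and well_right below 0.012 m and angle between die_a's own z axis and vertical below 0.15 rad)))), for 0.2 s.
3. the right-hand die is held at least 30 mm up out of its well while the left-hand one stands back in its well (((distance between die_a and well_right above 0.03 m and height (world z) of die_a above 0.05 m and contact force between the fingers and die_a above 1 N and (distance between die_b and well_left below 0.012 m and angle between die_b's own z axis and vertical below 0.15 rad)) or (distance between die_b and well_right above 0.03 m and height (world z) of die_b above 0.05 m and contact force between the fingers and die_b above 1 N and (distance between die_a and well_left below 0.012 m and angle between die_a's own z axis and vertical below 0.15 rad)))), for 0.2 s.
At the end, for the whole second after the job is handed in: the gauge sits home between the jaws; the fingers hold the heavier die still, upright within 0.12 rad, 3 to 32 mm deep in the opening and within 7 mm of its centre, pressing on the holder with under 2.5 N; the lighter die (under 3.9 N) stands let go in a well, within 12 mm of home (all of step 1 and ((contact force between the fingers and die_a above 2 N and z of die_a in the frame of bore between -0.032 and -0.003 m and horizontal distance between die_a and bore below 0.007 m and angle between die_a's own z axis and vertical below 0.12 rad and linear speed of die_a below 0.02 m/s and contact force between die_a and holder below 2.5 N and contact force between die_a and gauge below 0.5 N and ((distance between die_b and well_left below 0.012 m and angle between die_b's own z axis and vertical below 0.15 rad) or (distance between die_b and well_right below 0.012 m and angle between die_b's own z axis and vertical below 0.15 rad)) and contact force between die_b and stand between 1.5 and 3.9 N and contact force between die_b and the fingers below 0.2 N) or (contact force between the fingers and die_b above 2 N and z of die_b in the frame of bore between -0.032 and -0.003 m and horizontal distance between die_b and bore below 0.007 m and angle between die_b's own z axis and vertical below 0.12 rad and linear speed of die_b below 0.02 m/s and contact force between die_b and holder below 2.5 N and contact force between die_b and gauge below 0.5 N and ((distance between die_a and well_left below 0.012 m and angle between die_a's own z axis and vertical below 0.15 rad) or (distance between die_a and well_right below 0.012 m and angle between die_a's own z axis and vertical below 0.15 rad)) and contact force between die_a and stand between 1.5 and 3.9 N and contact force between die_a and the fingers below 0.2 N))); the arm keeps its last pose, push and grip.
It fails at once if the small beaker is shifted by more than 30 mm (distance of beaker_100 from where it was at the start of the episode above 0.03 m).
It fails at once if the timer is shifted by more than 30 mm (distance of lab_timer from where it was at the start of the episode above 0.03 m).
It fails at once if the forceps is shifted by more than 30 mm (distance of forceps from where it was at the start of the episode above 0.03 m).
It also fails if it takes over 69 s, if anything falls off the work surface, if the arm or the gripper's body presses on something with over 40 N, if the wrist force passes 120 N, or if a joint passes its speed limit or range.

## Robot

A 6-joint arm with a two-finger parallel gripper is mounted at the origin on a cart in front of the work surface, level with it; the furniture and walls round the work are solid. World frame = base frame: x ahead of the robot, y to its left, z up, the work surface at z = 0. Lengths are in m, angles in rad, forces in N, time in s.
With the tool pointing down it reaches from about 0.375 to 0.975 m from the base axis. Payload 3.8 kg.
Tool frame: the origin (TCP) lies midway between the tips of the shut fingers; the grasp point (between the pads) lies 19 mm behind it; z points along the fingers, y is the line along which they close (so a half turn about z gives the same grasp; the last joint's range is limited). The gripper opens to 85 mm and grips with 20 to 120 N. Pads are 22 mm wide; open, the fingers measure 114 mm over their backs; the gripper's body (76 mm by 85 mm) begins 54 mm behind the grasp point. The pads swing forward as they close: fully open they stand 13 mm farther back than shut.
Start: joints at [-1.286, 0.264, 1.604, -0, 1.274, -0.037], TCP at [0.213, -0.64, 0.231] pointing down, gripper open.
Joint ranges: [-2.63, 2.63], [-0.94, 2.18], [0.31, 2.57], [-1.31, 4.45], [0, 2.66], [-2.55, 2.55]. Speed limits (rad/s): [2.57, 2.57, 3.14, 3.14, 3.14, 3.14].

## Interface

Orientations are given as a rotation vector (axis times angle).
In Python, from workcell import bot, read_camera, camera_info, ticket gives the robot as it stands.
- The arm moves only by the tool servo_tool, never from a script. Its argument "targets" is a list of rows, each an object of numbers: "hand": the closure, from -1 (fully open) to 1 (shut); "x", "y", "z": the shift along the tool's x, y, z as a fraction of full scale; "roll": the turn about the tool's z as a fraction of full scale. In form: [{"hand": .., "x": .., "y": .., "z": .., "roll": ..}, ...]. A call has 1 to 10 rows; each row is the pose to reach, as a shift and turn from the pose commanded when the call began, along the tool's axes at that moment, turning the shorter way round; what a row does not reach only later rows make up. Full scale, the value 1, is 50 cm for a shift and 180 degrees for a turn. A row lasts 1/12 s, in which the tool goes at most 41.7 mm and 7.16 degrees, less where a joint would pass 70% of its speed; a pose out of reach is approached as far as the arm can. A call with a number of a shift or a turn outside -1 to 1 is refused whole. A call with a gripper value outside its range is refused whole. The fingers move at their own pace and stop on an object; "grip_force" is the grip in N (left out, the last holds). Time passes only in rows, so rows that repeat a pose let the fingers close. It gives the time, the measured TCP pose, the force, the opening and the grip force at its end, in the units of the state.
- bot.read_state(): the state, without advancing time (a new reading comes with each control period).
- read_camera(name): name is "scene" or "top" or "wrist"; returns the picture (384x512x3 uint8, red, green, blue); there is no depth.
- camera_info(name): a dict with "fx", "fy", "cx", "cy" (pixels), "k1" (the pictures are not rectified: a ray, as slopes to the right and down, at radius r is drawn at 1 + k1 r^2 times it, then the intrinsics apply), "eye" and "orientation" of the camera in the world; the wrist camera has in their place "T_tool_cam" (4x4, takes a point from camera to tool coordinates, whose origin is the TCP and whose axes are the flange's). Camera axes: x right, y down, z forward; pixel columns grow to the right and rows downward; lengths in m; the calibration is good to about 2 mm. A picture is of the moment at which its call begins: read the wrist's pose just before it. camera_info takes no time and is no camera call.
- ticket.finish_job(): hands the job in; it is judged then, once.
The state is a dict: "time": time; "q": joint angles; "joint_vel": joint speeds; "joint_torque": joint torques, N m; "tool_pos": TCP position; "tcp_rot": TCP orientation; "wrist_force": force on the tool from outside, world axes, zero at the start; "torque": the same for the moment, N m; "width": opening from 0.0 (shut) to 1.0 (fully open); "grip_force": force on a finger pad.
Only numpy, scipy, OpenCV 4.12 (cv2) and the standard library are available. Lean on these libraries where they do the work, as an engineer would, in place of code of your own. Each camera call takes 0.05 s, during which the arm holds its last target. There are 200 camera calls.

## Working session

There is one attempt and no reset: what is moved stays moved. The work goes in short steps, Python scripts to look and compute and a tool call to move; the robot and the scene stay as the last step left them, time stands still between calls to the robot, and variables do not carry over. Pictures are saved under pics/ and viewed, at most 10 in all, crops included, and the job is handed in when it is done.

Besides the shell and the picture viewer there is one more tool, called after ">>>" as name(argument=value, ...) on one line, values as JSON. servo_tool: Moves the arm, as the interface text tells. Its arguments: {"type":"object","properties":{"targets":{"type":"array"},"grip_force":{"type":"number"}},"required":["targets"]}

```bash
mkdir -p pics
python3 - <<'E'
from workcell import bot, read_camera, camera_info
import cv2
for n in ("scene","top"):
    im=read_camera(n); cv2.imwrite(f"pics/{n}0.png",cv2.resize(im[:,:,::-1],(800,600),interpolation=cv2.INTER_CUBIC)); print(n,camera_info(n))
print(camera_info("wrist")); print(bot.read_state())
E
```

```text
scene {'fx': 373.912718343396, 'fy': 373.912718343396, 'cx': 255.94805372937245, 'cy': 194.9685335097659, 'k1': -0.03261121751255046, 'eye': array([-0.41590186, -0.83792434,  0.55386829]), 'orientation': array([-1.83247287,  0.8263117 , -0.58461781])}
top {'fx': 446.84565321740945, 'fy': 446.84565321740945, 'cx': 261.06048647844597, 'cy': 198.1558535545192, 'k1': -0.09460493519481873, 'eye': array([ 0.18579658, -0.07105746,  1.61793917]), 'orientation': array([-2.05366968,  2.17147867, -0.21640181])}
{'fx': 267.8895634091444, 'fy': 267.8895634091444, 'cx': 252.69355176087802, 'cy': 194.7752055181307, 'k1': -0.06311811062136337, 'T_tool_cam': array([[-3.67140437e-04, -9.46333879e-01, -3.23190431e-01,
         8.14460717e-02],
       [ 9.99999926e-01, -3.85157893e-04, -8.20707094e-06,
        -1.57672194e-04],
       [-1.16712716e-04, -3.23190410e-01,  9.46333950e-01,
        -1.42767412e-01],
       [ 0.00000000e+00,  0.00000000e+00,  0.00000000e+00,
         1.00000000e+00]])}
{'time': 0.1, 'q': array([-1.28591164e+00,  2.64687597e-01,  1.60524300e+00,  1.51742711e-05,
        1.27368766e+00, -3.68990270e-02]), 'joint_vel': array([-0.00046046, -0.00212059, -0.00328941,  0.00064336, -0.00177806,
       -0.00146493]), 'joint_torque': array([ 8.56126280e-04, -5.16707289e+01, -3.68590701e+01, -4.06557638e-05,
        6.42945495e-03, -6.17644014e-05]), 'tool_pos': array([ 0.21329373, -0.63972153,  0.23007692]), 'tcp_rot': array([-3.09903359e+00, -5.02949565e-01,  3.70665440e-04]), 'wrist_force': array([ 0.09360089, -0.07841384, -0.23939557]), 'torque': array([0.01246677, 0.04872336, 0.04771057]), 'grip_force': 0.0, 'width': 1.0023052734417106}
```

View pics/top0.png

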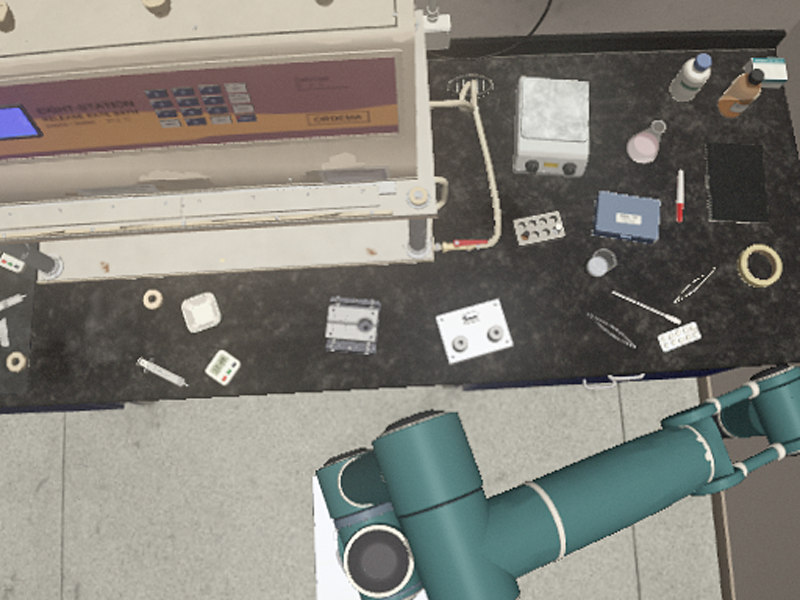

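View pics/scene0.png

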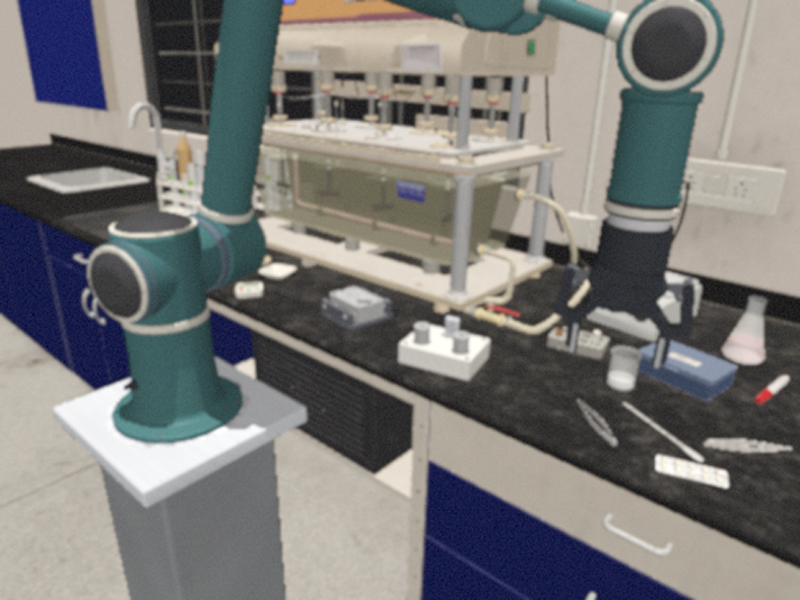

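The top view shows the holder at about (355,325) and the stand at (475,330), with the dies at (460,344) and (494,333). The beaker, forceps and timer are clear of both. Next I'll enlarge this area.

Run:
```python
from workcell import read_camera
import cv2, numpy as np
im=np.mean([read_camera("top").astype(float) for _ in range(4)],0).astype(np.uint8)
np.save("top.npy",im)
c=im[184:238,204:334]  # 130x54 
c=cv2.resize(c[:,:,::-1],None,fx=6,fy=6,interpolation=cv2.INTER_CUBIC)
cv2.imwrite("pics/crop1.png",c); print(c.shape)
```

```text
(324, 780, 3)
```

View pics/crop1.png

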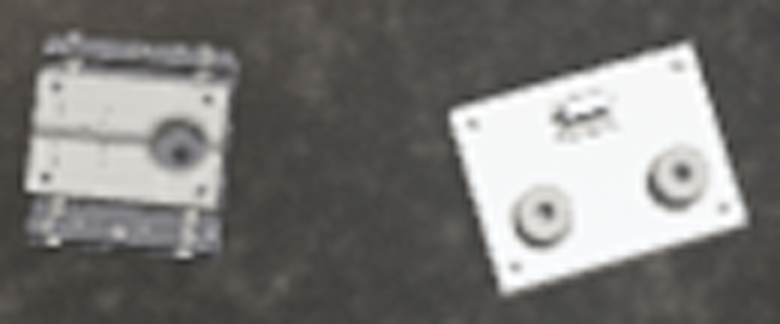

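The crop shows the stand's top corners at about (450,107), (690,42), (748,225) and (502,295). The jaw-top corners are at (42,70), (232,83), (216,205) and (27,190), and the opening is at (180,144).

```bash
cat > h.py <<'E'
import numpy as np, cv2
from scipy.spatial.transform import Rotation as R
from scipy.optimize import least_squares
from workcell import bot, read_camera, camera_info
def cam(name, st=None):
    i=camera_info(name)
    if name=="wrist":
        T=i["T_tool_cam"]; Rt=R.from_rotvec(st["tcp_rot"]).as_matrix()
        return i, Rt@T[:3,3]+st["tool_pos"], Rt@T[:3,:3]
    return i, i["eye"], R.from_rotvec(i["orientation"]).as_matrix()
def proj(P,C):
    i,e,M=C; p=(np.atleast_2d(P)-e)@M; s=p[:,:2]/p[:,2:]
    s=s*(1+i["k1"]*(s**2).sum(1))[:,None]
    return s*[i["fx"],i["fy"]]+[i["cx"],i["cy"]]
def fit(uv,loc,C,x0):
    """planar pose x,y,yaw from known local points"""
    loc=np.array(loc,float); uv=np.array(uv,float)
    def w(v): c,s=np.cos(v[2]),np.sin(v[2]); return np.c_[v[0]+c*loc[:,0]-s*loc[:,1],v[1]+s*loc[:,0]+c*loc[:,1],loc[:,2]]
    r=least_squares(lambda v:(proj(w(v),C)-uv).ravel(),x0)
    return r.x, np.round(r.fun.reshape(-1,2),2)
def at(v,p):
    c,s=np.cos(v[2]),np.sin(v[2]); return np.array([v[0]+c*p[0]-s*p[1],v[1]+s*p[0]+c*p[1]])
def togo(xy=None,z=None,axdir=None):
    """tool-axis units for TCP to reach xy, z, and tool-y along world angle axdir (mod pi)"""
    st=bot.read_state(); M=R.from_rotvec(st["tcp_rot"]).as_matrix(); p=st["tool_pos"]
    d=np.array([*(xy if xy is not None else p[:2]), z if z is not None else p[2]])-p
    out=(M.T@d)/0.5
    roll=0
    if axdir is not None:
        a=np.arctan2(M[1,1],M[0,1]); roll=-((axdir-a+np.pi/2)%np.pi-np.pi/2)/np.pi
    print("x %.4f y %.4f z %.4f roll %.4f"%(*out,roll),"t",round(st["time"],2),"q6",round(st["q"][5],2))
E
python3 - <<'E'
from h import *
C=cam("top"); f=lambda a:204*np.array([1,0])+184*np.array([0,1])+(np.array(a)+.5)/6-.5
S,r=fit(f([(450,107),(690,42),(748,225),(502,295)]),[(.056,.075,.04),(.056,-.075,.04),(-.056,-.075,.04),(-.056,.075,.04)],C,[.5,-.2,0]); print(S,r)
H,r2=fit(f([(42,70),(232,83),(216,205),(27,190),(180,144)]),[(.037,.056,.052),(.037,-.056,.052),(-.037,-.056,.052),(-.037,.056,.052),(0,-.03,.052)],C,[.5,0,0]); print(H,r2)
g=at(S,(.032,0)); print("gauge",g,"slot",at(H,(0,.028)),"bore",at(H,(0,-.03)))
print("wells",at(S,(-.022,.042)),at(S,(-.022,-.042)))
togo(g-[.06*np.cos(S[2]),.06*np.sin(S[2])],.25,S[2])
togo(g,.16,S[2])
st=bot.read_state(); print(R.from_rotvec(st["tcp_rot"]).as_matrix().round(3))
E
```

```text
[ 0.45638709 -0.22751975  0.21507336] [[ 0.23  0.69]
 [ 0.05  0.62]
 [-0.5  -0.41]
 [ 0.22 -0.85]]
[ 0.48767052  0.05050916 -0.14326539] [[ 0.14 -0.21]
 [-0.52  0.28]
 [ 0.14  0.28]
 [ 0.35  0.05]
 [-0.1  -0.39]]
gauge [ 0.48764984 -0.22069034] slot [0.49166825 0.0782223 ] bore [0.48338725 0.02081651]
wells [ 0.42593035 -0.19118262] [ 0.44385756 -0.27324733]
x 0.6663 y -0.6351 z -0.0379 roll -0.4660 t 0.3 q6 -0.04
x 0.7856 y -0.6221 z 0.1421 roll -0.4660 t 0.3 q6 -0.04
[[ 0.949  0.316 -0.   ]
 [ 0.316 -0.949  0.001]
 [ 0.    -0.001 -1.   ]]
```

>>> servo_tool(targets=[{"hand":-1,"x":0.72,"y":-0.63,"z":-0.04,"roll":-0.466},{"hand":-1,"x":0.72,"y":-0.63,"z":-0.04,"roll":-0.466},{"hand":-1,"x":0.72,"y":-0.63,"z":-0.04,"roll":-0.466},{"hand":-1,"x":0.72,"y":-0.63,"z":-0.04,"roll":-0.466},{"hand":-1,"x":0.72,"y":-0.63,"z":-0.04,"roll":-0.466},{"hand":-1,"x":0.72,"y":-0.63,"z":-0.04,"roll":-0.466},{"hand":-1,"x":0.72,"y":-0.63,"z":-0.04,"roll":-0.466},{"hand":-1,"x":0.72,"y":-0.63,"z":-0.04,"roll":-0.466},{"hand":-1,"x":0.72,"y":-0.63,"z":-0.04,"roll":-0.466},{"hand":-1,"x":0.72,"y":-0.63,"z":-0.04,"roll":-0.466}])

```text
time: 1.13
tool_pos: [0.4246, -0.2793, 0.2491]
tcp_rot: [2.213, 2.228, 0.0]
wrist_force: [1.2, 0.1, -0.6]
width: 0.998
grip_force: 0.0
```

Run:
```python
from h import *
S=np.array([ 0.45638709,-0.22751975,0.21507336])
togo(at(S,(0.01,0)),.25,S[2]); togo(at(S,(0.032,0)),.25,S[2])
```

```text
x 0.1073 y 0.0839 z -0.0018 roll -0.0663 t 1.13 q6 -0.64
x 0.1164 y 0.1269 z -0.0018 roll -0.0663 t 1.13 q6 -0.64
```

>>> servo_tool(targets=[{"hand":-1,"x":0.107,"y":0.084,"z":-0.002,"roll":-0.066},{"hand":-1,"x":0.107,"y":0.084,"z":-0.002,"roll":-0.066},{"hand":-1,"x":0.107,"y":0.084,"z":-0.002,"roll":-0.066},{"hand":-1,"x":0.107,"y":0.084,"z":-0.002,"roll":-0.066},{"hand":-1,"x":0.107,"y":0.084,"z":-0.002,"roll":-0.066}])

```text
time: 1.55
tool_pos: [0.4656, -0.2279, 0.2496]
tcp_rot: [-1.979, -2.44, 0.001]
wrist_force: [-0.7, -0.7, -0.9]
width: 0.996
grip_force: 0.0
```

Run:
```python
from h import *
st=bot.read_state(); im=read_camera("wrist"); np.save("w1.npy",im)
import pickle; pickle.dump(st,open("w1.pkl","wb"))
C=cam("wrist",st); S=np.array([ 0.45638709,-0.22751975,0.21507336])
print(st["tool_pos"],np.abs(st["joint_vel"]).max())
b=cv2.resize(im[:,:,::-1],(800,600),interpolation=cv2.INTER_CUBIC); cv2.imwrite("pics/w1.png",b)
pts=[(.056,.075,.04),(.056,-.075,.04),(-.056,-.075,.04),(-.056,.075,.04),(-.022,.042,.075),(-.022,-.042,.075),(.032,0,.08)]
for p in pts: print(p,(proj([*at(S,p),p[2]],C)[0]*800/512).round(0))
```

```text
[ 0.46564911 -0.22789533  0.24962758] 0.026333458602636854
(0.056, 0.075, 0.04) [455. 170.]
(0.056, -0.075, 0.04) [449. 341.]
(-0.056, -0.075, 0.04) [327. 341.]
(-0.056, 0.075, 0.04) [316. 171.]
(-0.022, 0.042, 0.075) [356. 217.]
(-0.022, -0.042, 0.075) [360. 321.]
(0.032, 0, 0.08) [427. 272.]
```

View pics/w1.png

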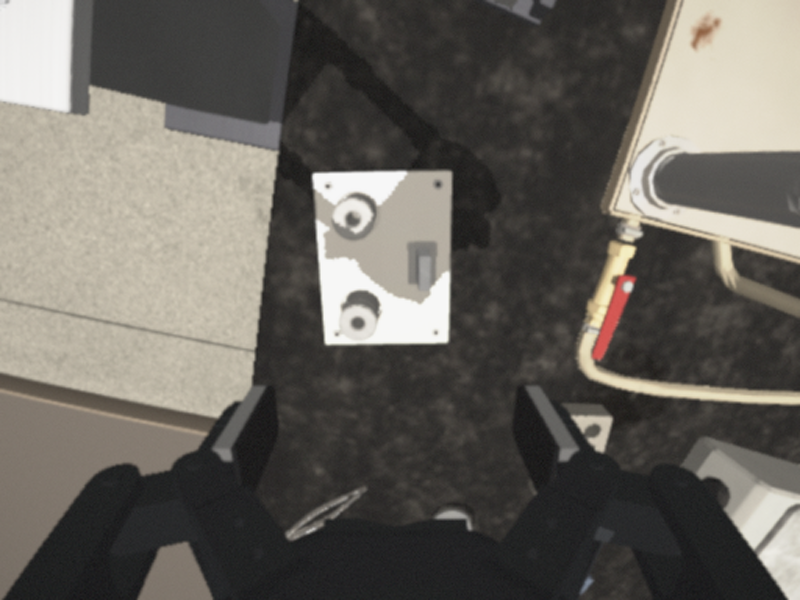

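The wrist view shows the stand's corners at about (312,173), (452,171), (449,344) and (325,345). That is within about 3 px of the prediction. I'll enlarge it to refine the pose.

Run:
```python
import numpy as np,cv2
im=np.load("w1.npy")[105:225,195:295]
cv2.imwrite("pics/w1c.png",cv2.resize(im[:,:,::-1],None,fx=5,fy=5,interpolation=cv2.INTER_CUBIC))
```

```text
(no output)
```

View pics/w1c.png

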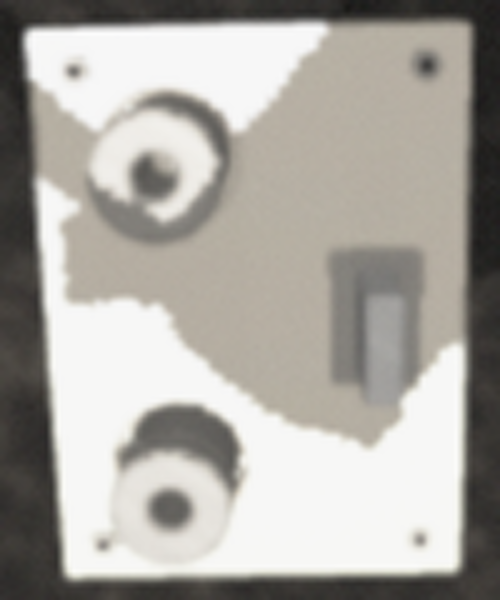

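The crop shows the stand's corners at (25,30), (472,22), (464,573) and (66,578). The die holes are at (155,173) and (171,508), and the middle of the tab top is at (384,349).

Run:
```python
from h import *
import pickle
st=pickle.load(open("w1.pkl","rb")); C=cam("wrist",st)
f=lambda a:np.array([195,105])+(np.array(a)+.5)/5-.5
uv=f([(25,30),(472,22),(464,573),(66,578),(155,173),(171,508),(384,349)])
loc=[(.056,.075,.04),(.056,-.075,.04),(-.056,-.075,.04),(-.056,.075,.04),(-.022,.042,.075),(-.022,-.042,.075),(.032,0,.08)]
S,r=fit(uv,loc,C,[.456,-.2275,.215]); print(S,r)
print(fit(uv[:4],loc[:4],C,S)[0])
for k in (4,5,6):
  print(fit(uv[[k]],[(0,0,loc[k][2])],C,[.45,-.2,0])[0][:2], at(S,loc[k]))
togo(at(S,loc[6]),.12,S[2]); togo(at(S,loc[6]),.048,S[2])
```

```text
[ 0.4527897  -0.22699162  1.60747037] [[ -5.69   3.24]
 [ 20.06  25.16]
 [  3.25  -6.3 ]
 [-22.16 -24.28]
 [-17.76  44.69]
 [ 45.68 -11.35]
 [-22.94 -27.25]]
[ 0.45382654 -0.22686137  1.79966257]
[ 0.42356838 -0.19214851] [ 0.41162459 -0.25051679]
[ 0.44229802 -0.27427065] [ 0.4955681  -0.24743686]
[ 0.48517074 -0.22135317] [ 0.45161639 -0.19501314]
x 0.0710 y -0.0131 z 0.2592 roll -0.4458 t 1.6 q6 -0.71
x 0.0710 y -0.0130 z 0.4032 roll -0.4458 t 1.6 q6 -0.71
```

Run:
```python
from h import *
import pickle
st=pickle.load(open("w1.pkl","rb")); C=cam("wrist",st)
f=lambda a:np.array([195,105])+(np.array(a)+.5)/5-.5
uv=f([(472,22),(464,573),(66,578),(25,30),(155,173),(171,508),(384,349)])
loc=[(.056,.075,.04),(.056,-.075,.04),(-.056,-.075,.04),(-.056,.075,.04),(-.022,.042,.075),(-.022,-.042,.075),(.032,0,.08)]
S,r=fit(uv,loc,C,[.456,-.2275,.215]); print(S,r)
print(fit(uv[:4],loc[:4],C,S)[0])
for k in (4,5,6):
  print(fit(uv[[k]],[(0,0,loc[k][2])],C,[.45,-.2,0])[0][:2], at(S,loc[k]))
togo(at(S,loc[6]),.12,S[2]); togo(at(S,loc[6]),.048,S[2])
```

```text
[ 0.45440226 -0.22889568  0.22636852] [[-0.27 -0.14]
 [-1.05 -1.02]
 [ 0.61 -0.74]
 [ 0.53  0.09]
 [-0.14  0.63]
 [ 0.    0.37]
 [ 0.27  0.35]]
[ 0.45455402 -0.22937686  0.22712343]
[ 0.42356838 -0.19214851] [ 0.42353704 -0.19290488]
[ 0.44229802 -0.27427065] [ 0.44239002 -0.27476186]
[ 0.48517074 -0.22135317] [ 0.48558588 -0.2217136 ]
x 0.0047 y 0.0424 z 0.2592 roll -0.0062 t 1.6 q6 -0.71
x 0.0048 y 0.0425 z 0.4032 roll -0.0062 t 1.6 q6 -0.71
```

>>> servo_tool(targets=[{"hand":-1,"x":0.004,"y":0.042,"z":0.05,"roll":-0.006},{"hand":-0.4,"x":0.004,"y":0.042,"z":0.13,"roll":-0.006},{"hand":-0.4,"x":0.004,"y":0.042,"z":0.2,"roll":-0.006},{"hand":-0.4,"x":0.004,"y":0.042,"z":0.28,"roll":-0.006},{"hand":-0.4,"x":0.004,"y":0.042,"z":0.34,"roll":-0.006},{"hand":-0.4,"x":0.004,"y":0.042,"z":0.38,"roll":-0.006},{"hand":-0.4,"x":0.004,"y":0.042,"z":0.403,"roll":-0.006},{"hand":-0.4,"x":0.004,"y":0.042,"z":0.403,"roll":-0.006},{"hand":-0.4,"x":0.004,"y":0.042,"z":0.403,"roll":-0.006}])

```text
time: 2.35
tool_pos: [0.4858, -0.2223, 0.0483]
tcp_rot: [-1.957, -2.457, 0.0]
wrist_force: [-0.1, 0.2, 0.2]
width: 0.702
grip_force: 0.0
```

>>> servo_tool(targets=[{"hand":1,"x":0,"y":0,"z":0,"roll":0},{"hand":1,"x":0,"y":0,"z":0,"roll":0},{"hand":1,"x":0,"y":0,"z":0,"roll":0},{"hand":1,"x":0,"y":0,"z":0,"roll":0},{"hand":1,"x":0,"y":0,"z":0,"roll":0},{"hand":1,"x":0,"y":0,"z":0,"roll":0},{"hand":1,"x":0,"y":0,"z":0,"roll":0},{"hand":1,"x":0,"y":0,"z":0,"roll":0}], grip_force=50)

```text
time: 3.02
tool_pos: [0.4871, -0.2218, 0.0496]
tcp_rot: [1.954, 2.457, 0.001]
wrist_force: [-0.8, -0.8, 6.1]
width: 0.11
grip_force: 49.5
```

Run:
```python
from h import *
H=np.array([ 0.48767052,0.05050916,-0.14326539])
togo(at(H,(0,-.08)),.23,H[2])
```

```text
x 0.3807 y 0.0665 z -0.3612 roll 0.1180 t 3.02 q6 -0.7
```

>>> servo_tool(targets=[{"hand":1,"x":0,"y":0,"z":-0.03,"roll":0},{"hand":1,"x":0,"y":0,"z":-0.1,"roll":0},{"hand":1,"x":0,"y":0,"z":-0.18,"roll":0},{"hand":1,"x":0.05,"y":0.02,"z":-0.26,"roll":0.02},{"hand":1,"x":0.12,"y":0.066,"z":-0.33,"roll":0.06},{"hand":1,"x":0.2,"y":0.066,"z":-0.36,"roll":0.1},{"hand":1,"x":0.28,"y":0.066,"z":-0.36,"roll":0.118},{"hand":1,"x":0.35,"y":0.066,"z":-0.36,"roll":0.118},{"hand":1,"x":0.38,"y":0.066,"z":-0.36,"roll":0.118},{"hand":1,"x":0.38,"y":0.066,"z":-0.36,"roll":0.118}])

```text
time: 3.85
tool_pos: [0.474, -0.0247, 0.2284]
tcp_rot: [-2.369, -2.06, -0.002]
wrist_force: [-0.5, 0.1, -1.6]
width: 0.109
grip_force: 51.2
```

>>> servo_tool(targets=[{"hand":1,"x":0,"y":0,"z":0,"roll":0},{"hand":1,"x":0,"y":0,"z":0,"roll":0},{"hand":1,"x":0,"y":0,"z":0,"roll":0}])

```text
time: 4.1
tool_pos: [0.4755, -0.0297, 0.2279]
tcp_rot: [2.376, 2.055, -0.001]
wrist_force: [-0.1, 0.3, -1.8]
width: 0.108
grip_force: 51.2
```

Run:
```python
from h import *
import pickle
st=bot.read_state(); im=read_camera("wrist"); np.save("w2.npy",im)
pickle.dump(st,open("w2.pkl","wb"))
C=cam("wrist",st); H=np.array([ 0.48767052,0.05050916,-0.14326539])
print(st["tool_pos"],np.abs(st["joint_vel"]).max(),st["wrist_force"])
pts=[(.037,.056,.052),(.037,-.056,.052),(-.037,-.056,.052),(-.037,.056,.052),(0,-.03,.052),(0,.028,.052)]
uv=np.array([proj([*at(H,p),p[2]],C)[0] for p in pts]); print(uv.round(0))
c=(uv.mean(0)).astype(int); x0=max(c[0]-80,0); y0=max(c[1]-60,0); print(x0,y0)
cv2.imwrite("pics/w2c.png",cv2.resize(im[y0:y0+120,x0:x0+160,::-1],None,fx=5,fy=5,interpolation=cv2.INTER_CUBIC))
```

```text
[ 0.47551345 -0.02965656  0.22789862] 0.01034888163103308 [-0.11347768  0.25437723 -1.81090802]
[[289.  52.]
 [286. 154.]
 [224. 154.]
 [221.  52.]
 [255. 132.]
 [255.  79.]]
174 43
```

View pics/w2c.png

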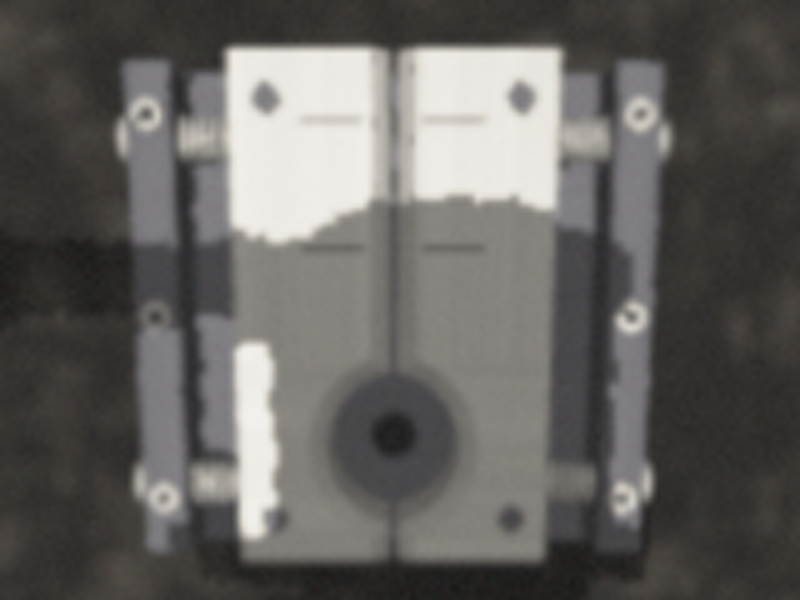

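The holder's jaw-top corners are at (562,47), (549,562), (242,560) and (226,47). The opening is at (393,438), and the scribed lines are at rows 120 and 248, so the gauge's place is at (395,184).

Run:
```python
from h import *
import pickle
st=pickle.load(open("w2.pkl","rb")); C=cam("wrist",st)
f=lambda a:np.array([174,43])+(np.array(a)+.5)/5-.5
uv=f([(562,47),(549,562),(242,560),(226,47),(393,438),(395,184),(397,50),(393,560)])
loc=[(.037,.056,.052),(.037,-.056,.052),(-.037,-.056,.052),(-.037,.056,.052),(0,-.03,.052),(0,.028,.052),(0,.056,.052),(0,-.056,.052)]
H,r=fit(uv,loc,C,[.4877,.0505,-.143]); print(H,r.tolist())
print("slot",at(H,(0,.028)),"bore",at(H,(0,-.03)))
for k in (4,5): print(fit(uv[[k]],[(0,0,.052)],C,[.45,0,0])[0][:2])
togo(at(H,(0,.028)),.12,H[2]); togo(at(H,(0,.028)),.0616,H[2])
```

```text
[ 0.48515856  0.05061728 -0.14643863] [[0.82, 0.07], [-0.06, -0.56], [-0.44, -0.28], [-0.41, -0.05], [0.28, 2.07], [-0.04, -0.13], [-0.4, -0.74], [0.25, -0.25]]
slot [0.4892442 0.0783176] bore [0.48078108 0.02093837]
[0.48080251 0.02333883]
[0.48926832 0.07817508]
x 0.2180 y -0.0040 z 0.2157 roll 0.0005 t 4.15 q6 0.03
x 0.2181 y -0.0040 z 0.3325 roll 0.0005 t 4.15 q6 0.03
```

>>> servo_tool(targets=[{"hand":1,"x":0.07,"y":-0.004,"z":0,"roll":0},{"hand":1,"x":0.14,"y":-0.004,"z":0.03,"roll":0},{"hand":1,"x":0.2,"y":-0.004,"z":0.1,"roll":0},{"hand":1,"x":0.218,"y":-0.004,"z":0.16,"roll":0},{"hand":1,"x":0.218,"y":-0.004,"z":0.21,"roll":0},{"hand":1,"x":0.218,"y":-0.004,"z":0.24,"roll":0},{"hand":1,"x":0.218,"y":-0.004,"z":0.24,"roll":0},{"hand":1,"x":0.218,"y":-0.004,"z":0.24,"roll":0}], grip_force=70)

```text
time: 4.82
tool_pos: [0.4884, 0.0784, 0.1071]
tcp_rot: [-2.375, -2.054, 0.004]
wrist_force: [-0.0, -0.5, -0.3]
width: 0.104
grip_force: 72.5
```

Run:
```python
from h import *
H=np.array([0.48515856,0.05061728,-0.14643863])
togo(at(H,(0,.028)),.0616,H[2])
```

```text
x 0.0001 y 0.0019 z 0.0910 roll 0.0005 t 4.82 q6 0.25
```

>>> servo_tool(targets=[{"hand":1,"x":0,"y":0.0015,"z":0.015,"roll":0},{"hand":1,"x":0,"y":0.0015,"z":0.03,"roll":0},{"hand":1,"x":0,"y":0.0015,"z":0.04,"roll":0},{"hand":1,"x":0,"y":0.0015,"z":0.05,"roll":0},{"hand":1,"x":0,"y":0.0015,"z":0.06,"roll":0}])

```text
time: 5.23
tool_pos: [0.4916, 0.0793, 0.0798]
tcp_rot: [2.374, 2.055, 0.005]
wrist_force: [-1.9, -0.2, 9.9]
width: 0.103
grip_force: 74.4
```

>>> servo_tool(targets=[{"hand":1,"x":0,"y":0,"z":0.01,"roll":0},{"hand":1,"x":0,"y":0,"z":0.02,"roll":0},{"hand":1,"x":0,"y":0,"z":0.026,"roll":0},{"hand":1,"x":0,"y":0,"z":0.03,"roll":0},{"hand":1,"x":0,"y":0,"z":0.03,"roll":0},{"hand":1,"x":0,"y":0,"z":0.03,"roll":0}])

```text
time: 5.73
tool_pos: [0.491, 0.0795, 0.0642]
tcp_rot: [2.374, 2.055, 0.003]
wrist_force: [0.0, 0.2, 3.8]
width: 0.103
grip_force: 73.4
```

>>> servo_tool(targets=[{"hand":1,"x":0,"y":0,"z":0.004,"roll":0},{"hand":1,"x":0,"y":0,"z":0.008,"roll":0},{"hand":1,"x":0,"y":0,"z":0.01,"roll":0},{"hand":1,"x":0,"y":0,"z":0.01,"roll":0}])

```text
time: 6.07
tool_pos: [0.4927, 0.0793, 0.0616]
tcp_rot: [2.372, 2.054, 0.006]
wrist_force: [-2.2, -1.0, 18.3]
width: 0.104
grip_force: 75.6
```

>>> servo_tool(targets=[{"hand":1,"x":0,"y":0,"z":-0.008,"roll":0},{"hand":1,"x":0,"y":0,"z":-0.008,"roll":0},{"hand":-0.4,"x":0,"y":0,"z":-0.008,"roll":0},{"hand":-0.4,"x":0,"y":0,"z":-0.008,"roll":0},{"hand":-0.4,"x":0,"y":0,"z":-0.008,"roll":0},{"hand":-0.4,"x":0,"y":0,"z":-0.008,"roll":0}])

```text
time: 6.57
tool_pos: [0.4893, 0.0792, 0.0617]
tcp_rot: [-2.374, -2.056, 0.001]
wrist_force: [0.1, 0.4, -0.6]
width: 0.667
grip_force: 0.0
```

>>> servo_tool(targets=[{"hand":-0.4,"x":0,"y":0,"z":-0.04,"roll":0},{"hand":-0.4,"x":0,"y":0,"z":-0.12,"roll":0},{"hand":-0.4,"x":-0.07,"y":0,"z":-0.2,"roll":0},{"hand":-0.4,"x":-0.15,"y":0,"z":-0.25,"roll":0},{"hand":-1,"x":-0.2,"y":0,"z":-0.25,"roll":0},{"hand":-1,"x":-0.2,"y":0,"z":-0.25,"roll":0},{"hand":-1,"x":-0.2,"y":0,"z":-0.25,"roll":0},{"hand":-1,"x":-0.2,"y":0,"z":-0.25,"roll":0}])

```text
time: 7.23
tool_pos: [0.475, -0.0197, 0.1866]
tcp_rot: [-2.376, -2.054, 0.0]
wrist_force: [-0.1, 0.4, -0.7]
width: 0.998
grip_force: 0.0
```

Run:
```python
from h import *
import pickle
st=bot.read_state(); im=read_camera("wrist"); np.save("w3.npy",im)
pickle.dump(st,open("w3.pkl","wb"))
C=cam("wrist",st); H=np.array([0.48515856,0.05061728,-0.14643863])
print(st["tool_pos"],np.abs(st["joint_vel"]).max(),st["wrist_force"])
pts=[(.037,.056,.052),(.037,-.056,.052),(-.037,-.056,.052),(-.037,.056,.052),(0,-.03,.052),(0,.028,.092)]
uv=np.array([proj([*at(H,p),p[2]],C)[0] for p in pts]); 
c=(uv.mean(0)).astype(int); x0=max(c[0]-80,0); y0=max(c[1]-60,0); print(x0,y0); print(((uv-[x0,y0]+.5)*5-.5).round(0).tolist())
cv2.imwrite("pics/w3c.png",cv2.resize(im[y0:y0+120,x0:x0+160,::-1],None,fx=5,fy=5,interpolation=cv2.INTER_CUBIC))
```

```text
[ 0.47501272 -0.01966198  0.18660635] 0.02756719980588665 [-0.10273312  0.4064921  -0.71047023]
174 53
[[601.0, 14.0], [577.0, 591.0], [229.0, 590.0], [209.0, 14.0], [404.0, 468.0], [406.0, 154.0]]
```

View pics/w3c.png

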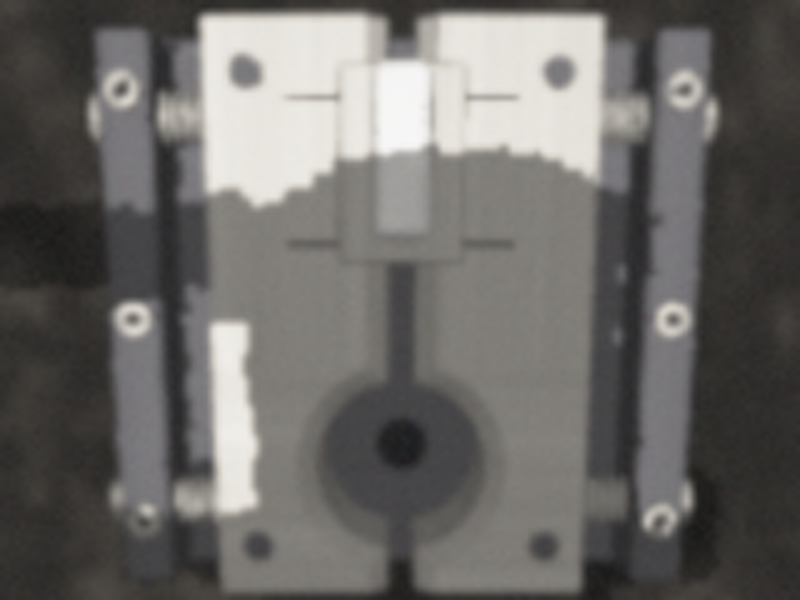

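The gauge is seated: its flange lies between the scribed lines and both jaws are spread. The opening's ring is centred at about (401,455), against a prediction of (404,468). I'll check that with an enhanced overlay.

Run:
```python
from h import *
import pickle
st=pickle.load(open("w3.pkl","rb")); C=cam("wrist",st); im=np.load("w3.npy")
H=np.array([0.48515856,0.05061728,-0.14643863])
f=lambda a:np.array([174,53])+(np.array(a)+.5)/5-.5
# refit, jaws spread 2 mm each
uv=f([(605,14),(583,592),(222,592),(199,12),(400,170)])
loc=[(.039,.056,.052),(.039,-.056,.052),(-.039,-.056,.052),(-.039,.056,.052),(0,.028,.052)]
H2,r=fit(uv,loc,C,H); print(H2,r.tolist()); print(at(H2,(0,-.03)),at(H,(0,-.03)))
x0,y0=225,115; k=10
c=im[y0:y0+60,x0:x0+62,::-1]; c=cv2.resize(c,None,fx=k,fy=k,interpolation=cv2.INTER_CUBIC).astype(float)
c=np.clip((c-60)*2.6,0,255).astype(np.uint8)
t=np.linspace(0,2*np.pi,60)
for rad,z,col in((.02175,.052,(0,0,255)),(.01775,.048,(0,255,0)),(.01775,.012,(255,0,0))):
    p=np.array([[*at(H2,(rad*np.cos(a),-.03+rad*np.sin(a))),z] for a in t]); q=(proj(p,C)-[x0,y0]+.5)*k-.5
    for a in q.astype(int): cv2.circle(c,tuple(map(int,a)),1,col,-1)
cv2.imwrite("pics/bore.png",c)
```

```text
[ 0.4846722   0.05063174 -0.14415041] [[0.64, 0.06], [0.42, -0.3], [-0.74, -0.25], [-0.71, 0.56], [0.36, -0.1]]
[0.48036265 0.02094289] [0.48078109 0.02093837]
```

View pics/bore.png

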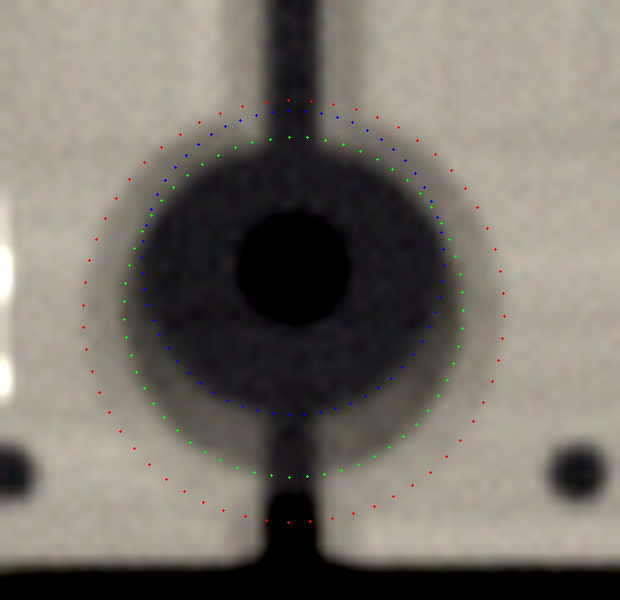

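The overlay's lower rim matches the bore wall to within about 0.5 mm, so the opening is at (0.4804, 0.021). Next is the left die.

Run:
```python
from h import *
togo((.4236,-.1925),.15,-.1442); togo((.4236,-.1925),.046,-.1442)
```

```text
x -0.3579 y -0.0516 z 0.0722 roll 0.0002 t 7.28 q6 0.05
x -0.3580 y -0.0512 z 0.2802 roll 0.0002 t 7.28 q6 0.05
```

>>> servo_tool(targets=[{"hand":-1,"x":-0.08,"y":-0.0514,"z":0,"roll":0},{"hand":-1,"x":-0.16,"y":-0.0514,"z":0,"roll":0},{"hand":-1,"x":-0.24,"y":-0.0514,"z":0,"roll":0},{"hand":-1,"x":-0.32,"y":-0.0514,"z":0.03,"roll":0},{"hand":-1,"x":-0.358,"y":-0.0514,"z":0.06,"roll":0},{"hand":-1,"x":-0.358,"y":-0.0514,"z":0.1,"roll":0},{"hand":-1,"x":-0.358,"y":-0.0514,"z":0.17,"roll":0},{"hand":-1,"x":-0.358,"y":-0.0514,"z":0.24,"roll":0},{"hand":-1,"x":-0.358,"y":-0.0514,"z":0.27,"roll":0},{"hand":-1,"x":-0.358,"y":-0.0514,"z":0.28,"roll":0}])

```text
time: 8.12
tool_pos: [0.4209, -0.19, 0.0423]
tcp_rot: [-2.366, -2.053, 0.005]
wrist_force: [1.0, -0.2, -0.5]
width: 0.997
grip_force: 0.0
```

>>> servo_tool(targets=[{"hand":-1,"x":0,"y":0,"z":0,"roll":0},{"hand":-1,"x":0,"y":0,"z":0,"roll":0}])

```text
time: 8.28
tool_pos: [0.425, -0.1925, 0.0473]
tcp_rot: [-2.373, -2.058, 0.0]
wrist_force: [0.5, -0.7, 0.0]
width: 1.001
grip_force: 0.0
```

>>> servo_tool(targets=[{"hand":1,"x":0,"y":0,"z":0,"roll":0},{"hand":1,"x":0,"y":0,"z":0,"roll":0},{"hand":1,"x":0,"y":0,"z":0,"roll":0},{"hand":1,"x":0,"y":0,"z":0,"roll":0},{"hand":1,"x":0,"y":0,"z":0,"roll":0},{"hand":1,"x":0,"y":0,"z":0,"roll":0},{"hand":1,"x":0,"y":0,"z":0,"roll":0}], grip_force=60)

```text
time: 8.87
tool_pos: [0.4254, -0.1937, 0.0484]
tcp_rot: [2.374, 2.055, 0.002]
wrist_force: [-0.4, 0.7, 6.0]
width: 0.352
grip_force: 59.4
```

>>> servo_tool(targets=[{"hand":1,"x":0,"y":0,"z":-0.03,"roll":0},{"hand":1,"x":0,"y":0,"z":-0.07,"roll":0},{"hand":1,"x":0,"y":0,"z":-0.11,"roll":0},{"hand":1,"x":0,"y":0,"z":-0.14,"roll":0},{"hand":1,"x":0,"y":0,"z":-0.15,"roll":0},{"hand":1,"x":0,"y":0,"z":-0.15,"roll":0},{"hand":1,"x":0,"y":0,"z":-0.15,"roll":0},{"hand":1,"x":0,"y":0,"z":-0.15,"roll":0},{"hand":1,"x":0,"y":0,"z":-0.15,"roll":0},{"hand":1,"x":0,"y":0,"z":-0.15,"roll":0}])

```text
time: 9.7
tool_pos: [0.4236, -0.1927, 0.1209]
tcp_rot: [-2.373, -2.055, 0.001]
wrist_force: [-1.0, -0.3, -3.2]
width: 0.353
grip_force: 60.9
```

```bash
cat > wt.py <<'E'
from h import *
f=[]
for _ in range(8): read_camera("wrist"); f.append(bot.read_state()["wrist_force"])
s=bot.read_state(); print(np.mean(f,0),np.std(f,0),s["tool_pos"],s["width"],s["joint_torque"].round(2))
E
python3 wt.py
```

```text
[-0.21617741 -0.10764301 -3.00300559] [0.38621066 0.58340389 0.6425603 ] [ 0.42446884 -0.19322326  0.12216726] 0.3548144040060028 [ -0.   -32.22 -34.32   0.     0.     0.  ]
```

>>> servo_tool(targets=[{"hand":1,"x":0,"y":0,"z":0.04,"roll":0},{"hand":1,"x":0,"y":0,"z":0.08,"roll":0},{"hand":1,"x":0,"y":0,"z":0.11,"roll":0},{"hand":1,"x":0,"y":0,"z":0.13,"roll":0},{"hand":1,"x":0,"y":0,"z":0.142,"roll":0},{"hand":1,"x":0,"y":0,"z":0.149,"roll":0},{"hand":1,"x":0,"y":0,"z":0.149,"roll":0},{"hand":1,"x":0,"y":0,"z":0.149,"roll":0}])

```text
time: 10.77
tool_pos: [0.4254, -0.1937, 0.0485]
tcp_rot: [2.374, 2.055, 0.001]
wrist_force: [0.6, -0.2, -2.0]
width: 0.352
grip_force: 60.9
```

>>> servo_tool(targets=[{"hand":-1,"x":0,"y":0,"z":0,"roll":0},{"hand":-1,"x":0,"y":0,"z":0,"roll":0},{"hand":-1,"x":0,"y":0,"z":0,"roll":0},{"hand":-1,"x":0,"y":0,"z":0,"roll":0},{"hand":-1,"x":0,"y":0,"z":0,"roll":0},{"hand":-1,"x":0,"y":0,"z":0,"roll":0}])

```text
time: 11.27
tool_pos: [0.4246, -0.1933, 0.0478]
tcp_rot: [2.375, 2.056, 0.0]
wrist_force: [0.1, 0.5, 0.2]
width: 1.0
grip_force: 0.0
```

>>> servo_tool(targets=[{"hand":-1,"x":0,"y":0,"z":-0.05,"roll":0},{"hand":-1,"x":0,"y":0,"z":-0.12,"roll":0},{"hand":-1,"x":0,"y":0,"z":-0.2,"roll":0},{"hand":-1,"x":0,"y":0,"z":-0.2,"roll":0},{"hand":-1,"x":0,"y":0,"z":-0.2,"roll":0},{"hand":-1,"x":0,"y":0,"z":-0.2,"roll":0}])

```text
time: 11.77
tool_pos: [0.4245, -0.1932, 0.1478]
tcp_rot: [2.375, 2.056, 0.0]
wrist_force: [0.4, 0.4, -0.9]
width: 1.004
grip_force: 0.0
```

```bash
python3 wt.py
python3 - <<'E'
from h import *
togo((.4424,-.2745),.046,-.1442)
E
```

```text
[ 0.01409295 -0.11421201 -0.16381398] [0.38573744 0.48538647 0.34047709] [ 0.42396534 -0.19294533  0.14683968] 0.99662429103677 [ 0.000e+00 -3.022e+01 -3.380e+01 -0.000e+00  1.000e-02 -0.000e+00]
x -0.1563 y 0.0601 z 0.2015 roll 0.0002 t 12.17 q6 -0.34
```

>>> servo_tool(targets=[{"hand":-1,"x":-0.08,"y":0.03,"z":0,"roll":0},{"hand":-1,"x":-0.156,"y":0.06,"z":0,"roll":0},{"hand":-1,"x":-0.156,"y":0.06,"z":0.03,"roll":0},{"hand":-1,"x":-0.156,"y":0.06,"z":0.1,"roll":0},{"hand":-1,"x":-0.156,"y":0.06,"z":0.16,"roll":0},{"hand":-1,"x":-0.156,"y":0.06,"z":0.19,"roll":0},{"hand":-1,"x":-0.156,"y":0.06,"z":0.2,"roll":0},{"hand":-1,"x":-0.156,"y":0.06,"z":0.2,"roll":0},{"hand":-1,"x":-0.156,"y":0.06,"z":0.2,"roll":0}])

```text
time: 12.92
tool_pos: [0.4435, -0.275, 0.0482]
tcp_rot: [2.374, 2.056, 0.0]
wrist_force: [-0.6, -0.1, 0.5]
width: 0.999
grip_force: 0.0
```

>>> servo_tool(targets=[{"hand":1,"x":0,"y":0,"z":0,"roll":0},{"hand":1,"x":0,"y":0,"z":0,"roll":0},{"hand":1,"x":0,"y":0,"z":0,"roll":0},{"hand":1,"x":0,"y":0,"z":0,"roll":0},{"hand":1,"x":0,"y":0,"z":0,"roll":0},{"hand":1,"x":0,"y":0,"z":0,"roll":0},{"hand":1,"x":0,"y":0,"z":0,"roll":0}], grip_force=80)

```text
time: 13.5
tool_pos: [0.4439, -0.2752, 0.049]
tcp_rot: [2.373, 2.055, 0.001]
wrist_force: [0.2, 2.2, 5.5]
width: 0.349
grip_force: 78.8
```

>>> servo_tool(targets=[{"hand":1,"x":0,"y":0,"z":-0.03,"roll":0},{"hand":1,"x":0,"y":0,"z":-0.07,"roll":0},{"hand":1,"x":0,"y":0,"z":-0.11,"roll":0},{"hand":1,"x":0,"y":0,"z":-0.14,"roll":0},{"hand":1,"x":0,"y":0,"z":-0.15,"roll":0},{"hand":1,"x":0,"y":0,"z":-0.15,"roll":0},{"hand":1,"x":0,"y":0,"z":-0.15,"roll":0},{"hand":1,"x":0,"y":0,"z":-0.15,"roll":0},{"hand":1,"x":0,"y":0,"z":-0.15,"roll":0},{"hand":1,"x":0,"y":0,"z":-0.15,"roll":0}])

```text
time: 14.33
tool_pos: [0.4421, -0.2741, 0.1212]
tcp_rot: [-2.373, -2.055, 0.001]
wrist_force: [-0.2, -0.4, -6.5]
width: 0.345
grip_force: 81.4
```

```bash
python3 wt.py
```

```text
[ 0.08251634  0.15338088 -5.97743314] [0.35465457 0.28721528 0.52017781] [ 0.44299434 -0.27470328  0.12266364] 0.3444516086055211 [  0.   -40.01 -35.88   0.     0.     0.  ]
```

The right die weighs about 5.8 N and the left about 2.8 N, so the right one is carbide. I'll carry it to the opening.

Run:
```python
from h import *
togo((.4804,.0206),.14,-.1442)
```

```text
x 0.5952 y -0.0104 z -0.0347 roll 0.0002 t 14.73 q6 -0.46
```

>>> servo_tool(targets=[{"hand":1,"x":0,"y":0,"z":-0.05,"roll":0},{"hand":1,"x":0.05,"y":-0.01,"z":-0.06,"roll":0},{"hand":1,"x":0.12,"y":-0.01,"z":-0.06,"roll":0},{"hand":1,"x":0.2,"y":-0.01,"z":-0.06,"roll":0},{"hand":1,"x":0.28,"y":-0.01,"z":-0.06,"roll":0},{"hand":1,"x":0.36,"y":-0.01,"z":-0.06,"roll":0},{"hand":1,"x":0.44,"y":-0.01,"z":-0.06,"roll":0},{"hand":1,"x":0.51,"y":-0.01,"z":-0.06,"roll":0},{"hand":1,"x":0.56,"y":-0.01,"z":-0.06,"roll":0},{"hand":1,"x":0.595,"y":-0.01,"z":-0.06,"roll":0}])

```text
time: 15.57
tool_pos: [0.4807, 0.0232, 0.153]
tcp_rot: [-2.373, -2.059, -0.002]
wrist_force: [0.1, -0.1, -6.8]
width: 0.346
grip_force: 81.5
```

>>> servo_tool(targets=[{"hand":1,"x":0,"y":0,"z":0.03,"roll":0},{"hand":1,"x":0,"y":0,"z":0.05,"roll":0},{"hand":1,"x":0,"y":0,"z":0.06,"roll":0},{"hand":1,"x":0,"y":0,"z":0.06,"roll":0},{"hand":1,"x":0,"y":0,"z":0.06,"roll":0},{"hand":1,"x":0,"y":0,"z":0.06,"roll":0}])

```text
time: 16.07
tool_pos: [0.4808, 0.0198, 0.123]
tcp_rot: [2.376, 2.055, 0.0]
wrist_force: [0.4, 0.9, -5.7]
width: 0.348
grip_force: 81.4
```

```bash
cat > fin.py <<'E'
from h import *
p=[]
for _ in range(6): read_camera("wrist"); s=bot.read_state(); p.append(np.r_[s["tool_pos"],s["wrist_force"],s["torque"]])
print(np.mean(p,0).round(4),np.std(p,0).round(4)[:3])
togo((.4804,.0206),.066,-.1442)
E
python3 fin.py
```

```text
[ 4.8110e-01  2.0000e-02  1.2330e-01 -5.0890e-01 -1.4070e-01 -5.8106e+00
  1.0900e-02 -4.6000e-03 -9.0000e-03] [0.0001 0.0001 0.0001]
x 0.0005 y -0.0012 z 0.1142 roll 0.0001 t 16.37 q6 0.13
```

>>> servo_tool(targets=[{"hand":1,"x":0.001,"y":-0.001,"z":0.02,"roll":0},{"hand":1,"x":0.001,"y":-0.001,"z":0.045,"roll":0},{"hand":1,"x":0.001,"y":-0.001,"z":0.065,"roll":0},{"hand":1,"x":0.001,"y":-0.001,"z":0.08,"roll":0},{"hand":1,"x":0.001,"y":-0.001,"z":0.09,"roll":0},{"hand":1,"x":0.001,"y":-0.001,"z":0.1,"roll":0},{"hand":1,"x":0.001,"y":-0.001,"z":0.11,"roll":0},{"hand":1,"x":0.001,"y":-0.001,"z":0.114,"roll":0},{"hand":1,"x":0.001,"y":-0.001,"z":0.114,"roll":0},{"hand":1,"x":0.001,"y":-0.001,"z":0.114,"roll":0}])

```text
time: 17.2
tool_pos: [0.4804, 0.021, 0.0658]
tcp_rot: [2.375, 2.056, 0.0]
wrist_force: [-0.0, -0.2, -5.4]
width: 0.344
grip_force: 81.5
```

```bash
python3 fin.py
python3 - <<'E'
from h import *
im=read_camera("wrist"); C=read_camera("top")[184:238,204:334]
a=cv2.resize(im[:,:,::-1],(560,420)); b=cv2.resize(C[:,:,::-1],(420,174),interpolation=cv2.INTER_CUBIC)
o=np.zeros((594,560,3),np.uint8); o[:420]=a; o[420:,:420]=b; cv2.imwrite("pics/end.png",o)
E
```

```text
[ 4.8040e-01  2.1000e-02  6.6100e-02 -8.1600e-02  8.9400e-02 -6.4326e+00
 -3.3000e-03 -2.4400e-02 -1.1900e-02] [0. 0. 0.]
x -0.0008 y 0.0002 z -0.0000 roll 0.0002 t 17.5 q6 0.14
```

View pics/end.png

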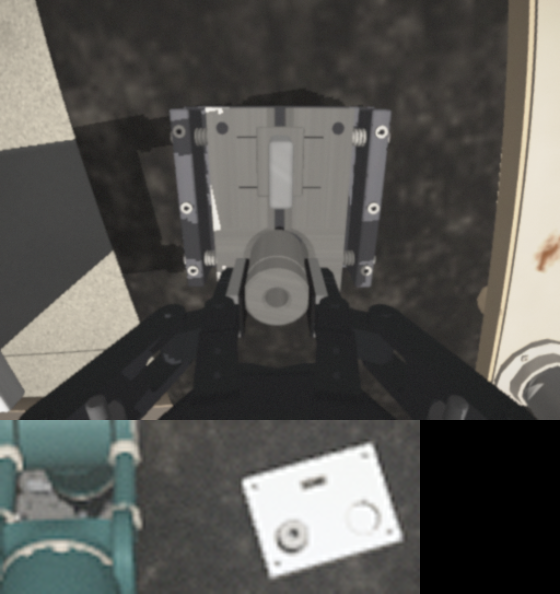

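The picture shows the die upright in the fingers with its lower end in the opening at about (277,235). The gauge is seated at (280,170), and the light die is home in the left well at (292,535). The wrist carries the die's full weight with no side force, so the die hangs free.

```bash
python3 -c "
from workcell import ticket
print(ticket.finish_job())"
```

```text
the job is handed in; nothing more can be done
None
```

I handed the job in at about 17.5 s of the 69 s allowed, without a verdict back: the gauge is seated between the jaws, the heavier right-hand die (about 5.8 N against 2.8 N) is held upright about 10 mm into the opening and hanging free, and the lighter die is back in the left well.

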